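# Fill the empty cells of the tea crate

### The job

The wooden tea crate on the desk has two empty cells. Put the two loose green tea tins into them, one in each, standing upright on the bottom of the cell; the jar, mug, glue and stapler are not for the crate.

Things in the scene. Friction and masses are not known exactly. Their poses are not given: they have to be found in the camera images.
- tin_1_mid (a point): Centre (half-way up) of the first loose tea tin: round, straight-sided green metal, green lid with a small brass disc on top, pale paper band, 52 mm across, 100 mm tall, about 220 g, upright on the desk, z up. Hold it from above about 70 mm above its underside (30 mm below its top), so that the fingertips stay clear of the crate's cover once it stands in a cell.
- tin_2_mid (a point): Centre (half-way up) of the second loose tea tin: round, straight-sided green metal, green lid with a small brass disc on top, pale paper band, 52 mm across, 100 mm tall, about 220 g, upright on the desk, z up. Hold it from above about 70 mm above its underside (30 mm below its top), so that the fingertips stay clear of the crate's cover once it stands in a cell.
- free_a_floor (a point): Centre of the floor of one empty cell, 6 mm above the desk, marked by a flat cork disc 48 mm across. The crate: covered, wooden, fixed, 104 x 364 mm, 40 mm high, with a row of four square openings 72 mm wide, 34 mm deep, 86 mm apart. y runs along the row, x across it, z up. Which cells are empty varies.
- free_b_floor (a point): Centre of the floor of the other empty cell, same size, marks, height and axes. The two remaining cells each hold a tin like the loose ones, its top 106 mm above the desk; fingers that close across the row (along x) keep well clear of them.
Things that resemble listed ones, but are neither listed nor needed, are in the scene too. What is shaped like the part that bears tin_1_mid but pink is not meant.

How it is judged (in metres and radians):
At the end, for the whole second after the job is handed in: The loose tins stand in the two cells that were empty, one in each, either way round: centres within 18 mm of the cell centre seen from above and less than 64 mm above the desk (56 mm when standing on the cell floor), upright within 10 degrees, staying so for a second (height (world z) of each of tin_1_mid, tin_2_mid below 0.064 m and angle between each of tin_1_mid, tin_2_mid's own z axis and vertical below 0.17 rad and ((horizontal distance between tin_1_mid and free_a_floor below 0.018 m and horizontal distance between tin_2_mid and free_b_floor below 0.018 m) or (horizontal distance between tin_1_mid and free_b_floor below 0.018 m and horizontal distance between tin_2_mid and free_a_floor below 0.018 m))); the robot touches nothing.
It also fails if it takes over 54 s, if anything falls off the work surface, if the arm or the gripper's body presses on something with over 40 N, if the wrist force passes 120 N, or if a joint passes its speed limit or range.

### The arm

A 7-joint arm with a two-finger parallel gripper is mounted at the origin on the work surface. World frame = base frame: x ahead of the robot, y to its left, z up, the work surface at z = 0. Lengths are in m, angles in degrees, forces in N, time in s.
With the tool pointing down it reaches from about 0.425 to 0.875 m from the base axis. Payload 4.7 kg.
Tool frame: the origin (TCP) lies at the very end of the fingers, on their centre line; the grasp point (between the pads) lies 19 mm behind it; z points along the fingers, y is the line along which they close (so a half turn about z gives the same grasp; the last joint's range is limited). The gripper opens to 87 mm and grips with 3 to 60 N. Pads are 19 mm wide; open, the fingers measure 117 mm over their backs; the gripper's body (75 mm by 190 mm) begins 51 mm behind the grasp point.
Start: joints at [64.979, 18.392, -4.016, 83.108, 1.295, 78.541, -3.26], TCP at [0.283, -0.585, 0.223] pointing down, gripper open.
Joint ranges: [-163.93, 163.93], [-17.29, 119.83], [-79.2, 71.16], [3.27, 140.29], [-89.18, 269.18], [5.43, 117.66], [-154.24, 154.24]. Speed limits (degrees/s): [147.25, 147.25, 180, 180, 180, 180, 180].

### API

Orientations are given as [roll, pitch, yaw] about the fixed x, y, z axes, in that order (R = Rz(yaw) Ry(pitch) Rx(roll)).
In Python, from cell import get_obs, read_camera, sign_off, silhouettes gives the robot as it stands.
- The arm moves only by the tool play_rows, never from a script. Its argument "steps" is a list that holds one entry, the list of rows, each a list of 7 numbers: the shift along the tool's x, y, z in m, then the turn, a rotation vector about the tool's x, y, z in rad, then the finger opening in m, from 0 to 0.087. A call has 1 to 12 rows; each row shifts and turns the commanded pose from where the row before left it, along the tool's axes as they then stand; what a row does not reach is not made up. A row lasts 1/10 s, in which the tool goes at most 50 mm and 8.59 degrees, less where a joint would pass 70% of its speed; a pose out of reach is approached as far as the arm can. A call is refused whole if a number of a shift passes 0.05 or a number of a turn 0.15, either way. A call with a gripper value outside its range is refused whole. The fingers move at their own pace and stop on an object; "force" is the grip in N (left out, the last holds). Time passes only in rows, so rows that do not move let the fingers close. It gives the time, the measured TCP pose, the force, the opening and the grip force at its end, in the units of the state.
- get_obs(): the state, without advancing time (a new reading comes with each control period).
- read_camera(name): name is "scene" or "top"; returns a dict with "frame" (384x512x3 uint8, red, green, blue), "intrinsics" (3x3 intrinsics, pixels), "k1" (the pictures are not rectified: a ray, as slopes to the right and down, at radius r is drawn at 1 + k1 r^2 times it, then the intrinsics apply), "view" (4x4, takes a point from world to camera coordinates). Camera axes: x right, y up, looking along -z (the intrinsics and any distortion apply to the point x, -y, -z); pixel columns grow to the right and rows downward; lengths in m; the calibration is good to about 2 mm. A picture is of the moment at which its call begins. There is no depth.
- sign_off(): hands the job in; it is judged then, once.
Trained networks look in the newest picture that a camera, given by its name, has taken for a name from the list of things; names that differ only in an ending like _2 or _b are one class to them, and where a whole thing is asked for, a point or a joint stands for the part that bears it (a point fixed in the world has none). Each returns a list of dicts, best first, with "p" (0 to 1); they miss things now and then, are a little off and sometimes report something else, mostly with a low value. They report only what shows in the picture. A call takes as long as a camera call. They do not tell look-alikes from the thing itself.
- silhouettes(camera, name): "pixels" (384x512 bool, what is visible of it) and "extent" ([left, top, right, bottom] in pixels, round what is visible of it).
The state is a dict: "time_s": time; "qpos": joint angles; "joint_velocities": joint speeds; "effort": joint torques, N m; "tool_pos": TCP position; "tool_rot": TCP orientation; "force": force on the tool from outside, world axes, zero at the start; "wrist_torque": the same for the moment, N m; "grip_width": finger opening in m; "grasp_force": force on a finger pad.
Only numpy, scipy, OpenCV 4.12 (cv2) and the standard library are available. Lean on these libraries where they do the work, as an engineer would, in place of code of your own. Each camera call takes 0.05 s, during which the arm holds its last target. There are 200 camera calls.

## Working session

There is one attempt and no reset: what is moved stays moved. The work goes in short steps, Python scripts to look and compute and a tool call to move; the robot and the scene stay as the last step left them, time stands still between calls to the robot, and variables do not carry over. Pictures are saved under pics/ and viewed, at most 10 in all, crops included, and the job is handed in when it is done.

Besides the shell and the picture viewer there is one more tool, called after "Emit:" as name([rows], argument=value, ...), one row to a line, values as JSON. play_rows: Moves the arm, as the interface text tells. Its arguments: {"type":"object","properties":{"steps":{"type":"array","items":{"type":"array","items":{"type":"array","items":{"type":"number"}}}},"force":{"type":"number"}},"required":["steps"]}

```bash
mkdir -p pics; cat > h.py <<'E'
import numpy as np, cv2
from cell import get_obs, read_camera, sign_off, silhouettes
def ray(c,px):
    K=np.array(c["intrinsics"]);k=c["k1"];V=np.array(c["view"])
    d=np.array([(px[0]-K[0,2])/K[0,0],(px[1]-K[1,2])/K[1,1]]);u=d.copy()
    for _ in range(30): u=d/(1+k*(u@u))
    R=V[:3,:3]; return -R.T@V[:3,3], R.T@np.array([u[0],-u[1],-1])
def atz(c,px,z):
    o,d=ray(c,px); return o+d*(z-o[2])/d[2]
def proj(c,P):
    K=np.array(c["intrinsics"]);V=np.array(c["view"]);p=V[:3,:3]@np.array(P)+V[:3,3]
    u=np.array([p[0],-p[1]])/-p[2];u=u*(1+c["k1"]*(u@u));return K[:2,:2]@u+K[:2,2]
E
python3 - <<'E'
from h import *
o=get_obs();print(o['time_s'],o['tool_pos'],o['tool_rot'],o['grip_width'])
for n in("top","scene"):
    c=read_camera(n);cv2.imwrite(f"pics/{n}0.png",c["frame"][:,:,::-1])
    print(n,-np.array(c['view'])[:3,:3].T@np.array(c['view'])[:3,3])
    for t in("tin_1_mid","free_a_floor"):
        for s in silhouettes(n,t):
            m=s["pixels"];ys,xs=np.nonzero(m);print(t,round(s["p"],2),s["extent"],m.sum(),xs.mean().round(1),ys.mean().round(1),c["frame"][m].mean(0).round(),atz(c,(xs.mean(),ys.mean()),.1 if t[0]=='t' else .006).round(3))
E
```

```text
0.0 [ 0.28288522 -0.58461453  0.2214553 ] [-1.79892246e+02  7.63783065e-03  2.58281038e+01] 0.0870394892116159
top [ 0.40521749 -0.04368451  0.84289151]
tin_1_mid 0.84 [302.4, 215.2, 336.3, 241.9] 564 319.9 227.5 [67. 77. 56.] [ 0.406 -0.171  0.1  ]
tin_1_mid 0.72 [328.4, 265.2, 357.9, 291.6] 646 342.0 276.2 [138.  90.  92.] [ 0.305 -0.213  0.1  ]
free_a_floor 0.77 [237.3, 124.8, 254.5, 141.6] 262 245.9 134.4 [115.  89.  65.] [ 0.63  -0.019  0.006]
scene [1.02839316 0.08149185 0.83316401]
tin_1_mid 0.61 [173.2, 97.4, 201.7, 138.5] 928 185.2 113.9 [167. 110. 118.] [ 0.34  -0.204  0.1  ]
free_a_floor 0.57 [226.7, 268.2, 254.4, 293.7] 483 241.0 279.0 [150. 119.  91.] [ 0.634 -0.017  0.006]
```

View pics/top0.png

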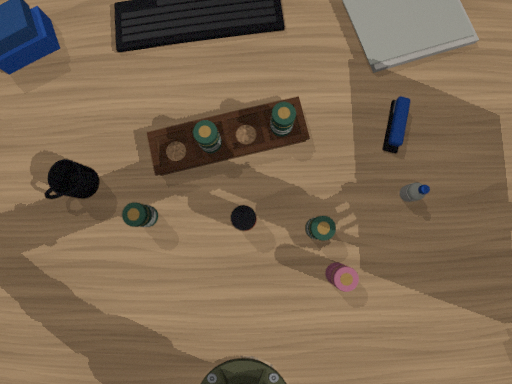

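View pics/scene0.png

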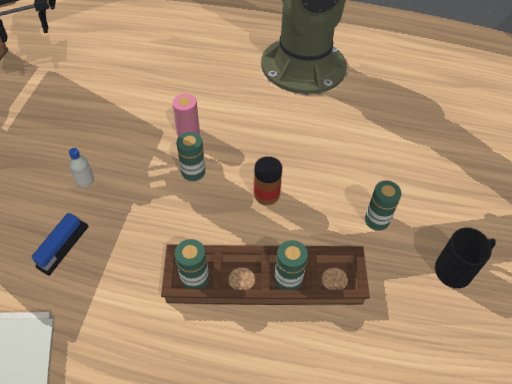

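The top view shows loose green tins with lids at about (322,228) and (135,214). The cork discs of the empty cells are at (176,151) and (246,134), and the filled cells are at (206,133) and (283,117). The scene view agrees: loose tins at (190,140) and (386,188), corks at (241,279) and (334,279). Pink (344,278) is the decoy.

```bash
python3 - <<'E'
from h import *
T={n:cv2.imread(f"pics/{n}0.png") for n in("top","scene")}
C={n:read_camera(n) for n in T}
P={"tinR":(.1,(322,228),(190,141)),"tinL":(.1,(134,214),(386,187)),"corkL":(.006,(176,151),(334,279)),"corkR":(.006,(246,134),(241,279)),"occL":(.106,(206,132),(292,252)),"occR":(.106,(284,115),(190,253))}
for k,(z,*ps) in P.items():
    for n,p in zip(T,ps):
        hsv=cv2.cvtColor(T[n],cv2.COLOR_BGR2HSV).astype(int)
        b,g,r=[T[n][:,:,i].astype(int) for i in range(3)]
        m=((r>g*1.12)&(r>70)) if z>.05 else ((r>85))
        yy,xx=np.mgrid[:384,:512];R=9 if z>.05 else 14
        m=(m&(np.hypot(xx-p[0],yy-p[1])<R)).astype(np.uint8)
        N,L,S,ce=cv2.connectedComponentsWithStats(m)
        i=1+S[1:,4].argmax();print(k,n,S[i],ce[i].round(1),atz(C[n],ce[i],z).round(4))
E
```

```text
tinR top [318 222  12  13 121] [323.3 227.6] [ 0.4051 -0.1774  0.1   ]
tinR scene [183 136  13  10  97] [188.9 140.4] [ 0.4088 -0.1749  0.1   ]
tinL top [127 208  12  12 114] [133.  213.8] [0.4414 0.2188 0.1   ]
tinL scene [382 185  13  11 107] [387.6 190.1] [0.4441 0.2188 0.1   ]
corkL top [166 142  20  19 276] [175.7 151.4] [0.5932 0.1496 0.006 ]
corkL scene [321 267  27  24 499] [334.2 278.5] [0.5965 0.1502 0.006 ]
corkR top [235 125  21  19 304] [245.2 134.2] [ 0.6308 -0.0174  0.006 ]
corkR scene [228 267  27  26 537] [241.5 278.8] [ 0.6335 -0.0167  0.006 ]
occL top [199 126  12  11 110] [204.4 131.1] [0.6129 0.0655 0.106 ]
occL scene [285 246  15  14 160] [292.1 252.6] [0.6157 0.0665 0.106 ]
occR top [278 107  12  12 111] [283.5 112.4] [ 0.6495 -0.1024  0.106 ]
occR scene [182 245  15  14 159] [189.3 251.4] [ 0.6515 -0.101   0.106 ]
```

Both views agree within about 3 mm. Positions:

| Item | x (m) | y (m) |
|---|---|---|
| Right tin | 0.407 | -0.176 |
| Left tin | 0.443 | 0.219 |
| Right cork | 0.632 | -0.017 |
| Left cork | 0.595 | 0.150 |

The crate yaw is 12.5°. I'll grasp the right tin at the current yaw, which keeps clear of the pink tin.

Emit:
play_rows([
  [[0.029,-0.0314,0,0,0,0,0.087],[0.029,-0.0314,0,0,0,0,0.087],[0.029,-0.0314,0,0,0,0,0.087],[0.029,-0.0314,0,0,0,0,0.087],[0.029,-0.0314,0,0,0,0,0.087],[0.029,-0.0314,0,0,0,0,0.087],[0.029,-0.0314,0,0,0,0,0.087],[0.029,-0.0314,0,0,0,0,0.087],[0.029,-0.0314,0,0,0,0,0.087],[0.029,-0.0314,0,0,0,0,0.087],[0,0,0,0,0,0,0.087],[0,0,0,0,0,0,0.087]],
], force=25)

```text
time_s: 1.6
tool_pos: [0.4076, -0.1756, 0.2229]
tool_rot: [179.9, 0.0, 26.0]
force: [-0.3, -0.6, 1.1]
grip_width: 0.0871
grasp_force: 0.0
```

Emit:
play_rows([
  [[0,0,0.025,0,0,0,0.087],[0,0,0.025,0,0,0,0.087],[0,0,0.025,0,0,0,0.087],[0,0,0.025,0,0,0,0.087],[0,0,0.025,0,0,0,0.087],[0,0,0.025,0,0,0,0.087],[0,0,0.022,0,0,0,0.087],[0,0,0,0,0,0,0.087],[0,0,0,0,0,0,0.04],[0,0,0,0,0,0,0.04],[0,0,0,0,0,0,0.04],[0,0,0,0,0,0,0.04]],
])

```text
time_s: 2.8
tool_pos: [0.408, -0.1766, 0.0515]
tool_rot: [179.9, -0.1, 25.8]
force: [-0.8, 0.5, -0.2]
grip_width: 0.0626
grasp_force: 0.0
```

Emit:
play_rows([
  [[0,0,0,0,0,0,0.04],[0,0,0,0,0,0,0.04],[0,0,0,0,0,0,0.04]],
])

```text
time_s: 3.1
tool_pos: [0.4077, -0.1763, 0.051]
tool_rot: [180.0, -0.0, 25.8]
force: [0.2, 0.3, 3.5]
grip_width: 0.0518
grasp_force: 25.0
```

Emit:
play_rows([
  [[0,0,-0.02,0,0,0,0.04],[0,0,-0.035,0,0,0,0.04],[0,0,-0.04,0,0,-0.14,0.04],[0,0,-0.035,0,0,-0.14,0.04],[0,0,0,0,0,-0.14,0.04],[0,0,0,0,0,-0.14,0.04],[0,0,0,0,0,-0.14,0.04],[0,0,0,0,0,-0.14,0.04],[0,0,0,0,0,-0.14,0.04],[0,0,0,0,0,-0.14,0.04],[0,0,0,0,0,-0.14,0.04],[0,0,0,0,0,-0.08,0.04]],
])

```text
time_s: 4.3
tool_pos: [0.4069, -0.1758, 0.1799]
tool_rot: [-179.9, -0.0, 102.9]
force: [0.8, 0.5, -2.0]
grip_width: 0.0514
grasp_force: 25.0
```

Emit:
play_rows([
  [[0,0,0,0,0,0,0.04],[0,0,0,0,0,0,0.04]],
])

```text
time_s: 4.5
tool_pos: [0.4071, -0.1759, 0.1801]
tool_rot: [-180.0, -0.0, 102.5]
force: [-0.2, 0.4, -2.3]
grip_width: 0.0516
grasp_force: 25.0
```

Emit:
play_rows([
  [[0.0133,0.0318,0,0,0,0,0.04],[0.0133,0.0318,0,0,0,0,0.04],[0.0133,0.0318,0,0,0,0,0.04],[0.0133,0.0318,0,0,0,0,0.04],[0.0133,0.0318,0,0,0,0,0.04],[0.0133,0.0318,0,0,0,0,0.04],[0.0133,0.0318,0,0,0,0,0.04],[0.0133,0.0318,0,0,0,0,0.04],[0,0,0,0,0,0,0.04],[0,0,0.03,0,0,0,0.04],[0,0,0.03,0,0,0,0.04],[0,0,0,0,0,0,0.04]],
])

```text
time_s: 5.7
tool_pos: [0.6284, -0.0177, 0.1155]
tool_rot: [-179.5, -0.1, 102.5]
force: [0.2, -0.2, -2.1]
grip_width: 0.0517
grasp_force: 25.0
```

```bash
python3 - <<'E'
from h import *
for n in("top","scene"):
    c=read_camera(n);f=c["frame"][:,:,::-1]
    a=f[60:220,130:330] if n=="top" else f[190:350,140:390]
    cv2.imwrite(f"pics/{n}1.png",cv2.resize(a,None,fx=2.5,fy=2.5))
a=cv2.imread("pics/top1.png");b=cv2.imread("pics/scene1.png");cv2.imwrite("pics/both1.png",cv2.resize(np.hstack([a,b]),(800,284)))
print(get_obs()['tool_pos'])
E
```

```text
[ 0.631892   -0.01733136  0.12045565]
```

View pics/both1.png

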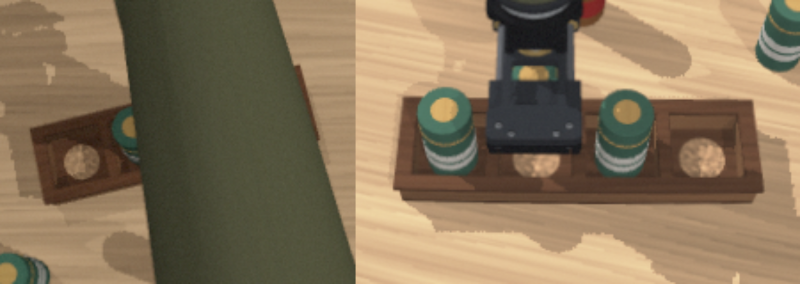

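The gripper and tin hang over the right empty cell, whose cork is centred below them at (537,160) in the composite. The neighbouring tins are clear, so I'm lowering.

Emit:
play_rows([
  [[0,0,0.01,0,0,0,0.04],[0,0,0.01,0,0,0,0.04],[0,0,0.01,0,0,0,0.04],[0,0,0.01,0,0,0,0.04],[0,0,0.01,0,0,0,0.04],[0,0,0.007,0,0,0,0.04],[0,0,0.004,0,0,0,0.04],[0,0,0,0,0,0,0.04],[0,0,0,0,0,0,0.04]],
])

```text
time_s: 6.7
tool_pos: [0.6327, -0.0167, 0.0598]
tool_rot: [180.0, 0.0, 102.6]
force: [-0.3, -0.3, -1.8]
grip_width: 0.0519
grasp_force: 25.0
```

Emit:
play_rows([
  [[0,0,0.0015,0,0,0,0.04],[0,0,0.001,0,0,0,0.04],[0,0,0,0,0,0,0.04],[0,0,0,0,0,0,0.06],[0,0,0,0,0,0,0.087],[0,0,0,0,0,0,0.087],[0,0,0,0,0,0,0.087],[0,0,0,0,0,0,0.087],[0,0,0,0,0,0,0.087]],
])

```text
time_s: 7.6
tool_pos: [0.6325, -0.0168, 0.0571]
tool_rot: [180.0, 0.0, 102.6]
force: [0.4, -0.9, -0.2]
grip_width: 0.0852
grasp_force: 0.0
```

Emit:
play_rows([
  [[0,0,-0.02,0,0,0,0.087],[0,0,-0.03,0,0,0,0.087],[0,0,-0.04,0,0,0,0.087],[0,0,-0.035,0,0,0,0.087],[0,0,0,0,0,0,0.087],[0,0,0,0,0,0,0.087]],
])

```text
time_s: 8.2
tool_pos: [0.633, -0.0168, 0.183]
tool_rot: [179.9, 0.1, 102.6]
force: [0.0, -0.3, -1.5]
grip_width: 0.0872
grasp_force: 0.0
```

Emit:
play_rows([
  [[0.034,-0.0168,0,0,0,0,0.087],[0.034,-0.0168,0,0,0,0,0.087],[0.034,-0.0168,0,0,0,0,0.087],[0.034,-0.0168,0,0,0,0,0.087],[0.034,-0.0168,0,0,0,0,0.087],[0.034,-0.0168,0,0,0,0,0.087],[0.034,-0.0168,0,0,0,0,0.087],[0.034,-0.0168,0,0,0,0,0.087],[0,0,0,0,0,0,0.087],[0,0,0,0,0,0,0.087]],
])

```text
time_s: 9.2
tool_pos: [0.4409, 0.2193, 0.1809]
tool_rot: [-179.9, 0.1, 102.7]
force: [-0.3, -0.3, -0.3]
grip_width: 0.0869
grasp_force: 0.0
```

```bash
python3 - <<'E'
from h import *
print(get_obs()['tool_pos'])
for n in("top","scene"):
    c=read_camera(n);f=c["frame"][:,:,::-1]
    a=f[60:260,100:350] if n=="top" else f[150:350,150:400]
    cv2.imwrite(f"pics/{n}2.png",cv2.resize(a,(400,320)))
a=cv2.imread("pics/top2.png");b=cv2.imread("pics/scene2.png");cv2.imwrite("pics/both2.png",np.hstack([a,b]))
E
```

```text
[0.44090494 0.21933817 0.18092037]
```

View pics/both2.png

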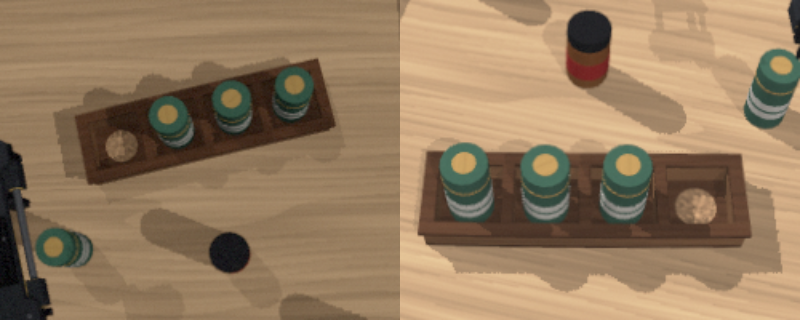

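The first tin stands upright in its cell, fourth picture position (232,100) and (545,165). The left cork is free and the left tin is undisturbed, so I'm descending.

Emit:
play_rows([
  [[0,0.001,0.025,0,0,0,0.087],[0,0,0.025,0,0,0,0.087],[0,0,0.025,0,0,0,0.087],[0,0,0.025,0,0,0,0.087],[0,0,0.02,0,0,0,0.087],[0,0,0.01,0,0,0,0.087],[0,0,0,0,0,0,0.087],[0,0,0,0,0,0,0.04],[0,0,0,0,0,0,0.04],[0,0,0,0,0,0,0.04],[0,0,0,0,0,0,0.04],[0,0,0,0,0,0,0.04]],
])

```text
time_s: 10.5
tool_pos: [0.4432, 0.2196, 0.0525]
tool_rot: [179.9, 0.0, 102.6]
force: [0.2, -0.2, -0.5]
grip_width: 0.0548
grasp_force: 0.0
```

Emit:
play_rows([
  [[0,0,0,0,0,0,0.04],[0,0,0,0,0,0,0.04],[0,0,0,0,0,0,0.04]],
])

```text
time_s: 10.8
tool_pos: [0.4428, 0.2196, 0.0522]
tool_rot: [-180.0, 0.0, 102.6]
force: [-1.3, -0.7, 3.5]
grip_width: 0.0516
grasp_force: 25.0
```

Emit:
play_rows([
  [[0,0,-0.02,0,0,0,0.04],[0,0,-0.03,0,0,0,0.04],[0,0,-0.03,0,0,0,0.04],[0,0,-0.02,0,0,0,0.04],[0,0,0,0,0,0,0.04],[-0.0202,0.0267,0,0,0,0,0.04],[-0.0202,0.0267,0,0,0,0,0.04],[-0.0202,0.0267,0,0,0,0,0.04],[-0.0202,0.0267,0,0,0,0,0.04],[-0.0202,0.0267,0,0,0,0,0.04],[0,0,0,0,0,0,0.04],[0,0,0,0,0,0,0.04]],
])

```text
time_s: 12.0
tool_pos: [0.5945, 0.1496, 0.1496]
tool_rot: [-179.8, -0.1, 102.5]
force: [-0.8, -1.0, -2.2]
grip_width: 0.0511
grasp_force: 25.0
```

Emit:
play_rows([
  [[0,0,0.02,0,0,0,0.04],[0,0,0.02,0,0,0,0.04],[0,0,0.015,0,0,0,0.04],[0,0,0.01,0,0,0,0.04],[0,0,0.01,0,0,0,0.04],[0,0,0.01,0,0,0,0.04],[0,0,0.005,0,0,0,0.04],[0,0,0,0,0,0,0.04],[0,0,0,0,0,0,0.04]],
])

```text
time_s: 12.9
tool_pos: [0.5956, 0.1503, 0.0624]
tool_rot: [180.0, 0.0, 102.6]
force: [0.3, 1.0, -1.3]
grip_width: 0.0514
grasp_force: 25.0
```

Emit:
play_rows([
  [[0,0,0.002,0,0,0,0.04],[0,0,0.002,0,0,0,0.04],[0,0,0,0,0,0,0.04],[0,0,0,0,0,0,0.04],[0,0,0,0,0,0,0.06],[0,0,0,0,0,0,0.087],[0,0,0,0,0,0,0.087],[0,0,0,0,0,0,0.087],[0,0,0,0,0,0,0.087],[0,0,0,0,0,0,0.087]],
])

```text
time_s: 13.9
tool_pos: [0.5952, 0.1501, 0.058]
tool_rot: [-180.0, 0.0, 102.6]
force: [0.7, -0.4, 0.2]
grip_width: 0.0851
grasp_force: 0.0
```

Emit:
play_rows([
  [[0,0,-0.02,0,0,0,0.087],[0,0,-0.03,0,0,0,0.087],[0,0,-0.04,0,0,0,0.087],[0,0,-0.035,0,0,0,0.087],[0.04,-0.03,0,0,0,0,0.087],[0.04,-0.03,0,0,0,0,0.087],[0.04,-0.03,0,0,0,0,0.087],[0.04,-0.03,0,0,0,0,0.087],[0,0,0,0,0,0,0.087],[0,0,0,0,0,0,0.087],[0,0,0,0,0,0,0.087]],
])

```text
time_s: 15.0
tool_pos: [0.4441, 0.2791, 0.183]
tool_rot: [180.0, 0.0, 102.5]
force: [-0.5, -0.3, 0.4]
grip_width: 0.0866
grasp_force: 0.0
```

```bash
python3 - <<'E'
from h import *
print(get_obs()['tool_pos'],get_obs()['time_s'])
for n in("top","scene"):
    c=read_camera(n);f=c["frame"][:,:,::-1]
    a=f[60:260,100:350] if n=="top" else f[150:350,150:400]
    cv2.imwrite(f"pics/{n}3.png",cv2.resize(a,(400,320)))
    for p in[(.595,.150,.106),(.632,-.017,.106)]: 
        q=proj(c,p); print(n,((q-([100,60] if n=="top" else [150,150]))*1.6).round()+([0,0] if n=="top" else [400,0]))
a=cv2.imread("pics/top3.png");b=cv2.imread("pics/scene3.png");cv2.imwrite("pics/both3.png",np.hstack([a,b]))
E
```

```text
[0.44411763 0.27913708 0.18303189] 15.0
top [104. 129.]
top [229.  98.]
scene [709. 162.]
scene [546. 162.]
```

View pics/both3.png

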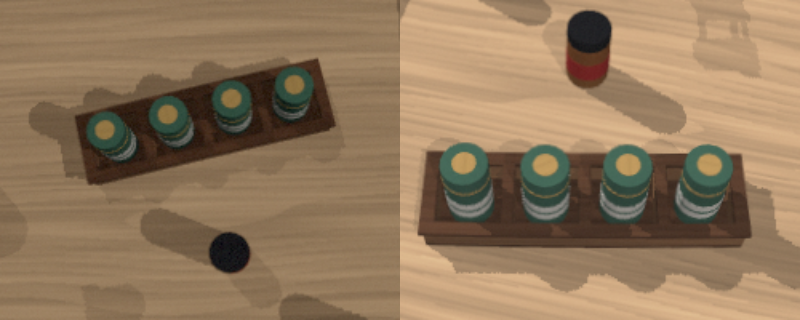

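All four cells now hold upright tins. The placed tins' lid discs, at (104,129) and (231,99) in the top view and (709,163) and (545,164) in the scene view, match the predicted positions.

```bash
python3 -c "
from cell import sign_off
print(sign_off())"
```

```text
the job is handed in; nothing more can be done
None
```

Both loose green tins now stand upright in the two cells that were empty, and I handed the job in at about 15 s on the robot's clock; sign-off returned no verdict.

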